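# Uncover the bearing housing and tap the cup home square

### The arm

A 6-joint arm with a two-finger parallel gripper is mounted at the origin on the work surface. World frame = base frame: x ahead of the robot, y to its left, z up, the work surface at z = 0. Lengths are in m, angles in rad, forces in N, time in s.
With the tool pointing down it reaches from about 0.25 to 0.725 m from the base axis. Payload 9.7 kg.
Tool frame: the origin (TCP) lies on the mounting face of the last link; the fingertips stand 173 mm ahead of it and the grasp point (between the pads) lies 155 mm ahead of it; z points along the fingers, x is the direction in which the jaws open and shut, and the axes are right-handed (so a half turn about z gives the same grasp; the last joint's range is limited). The gripper opens to 85 mm and grips with 20 to 120 N. Pads are 22 mm wide; open, the fingers measure 114 mm over their backs; the gripper's body (76 mm by 85 mm) begins 54 mm behind the grasp point. The pads swing forward as they close: fully open they stand 13 mm farther back than shut.
Start: joints at [1.145, 0.087, 0.176, 1.66, 0, 1.571], TCP at [0.227, 0.501, 0.405] pointing down, gripper open.
Joint ranges: [-3.13, 3.13], [-0.85, 1.81], [-1.15, 1.24], [-2.2, 2.28], [-1.44, 1.52], [-3.14, 3.14]. Speed limits (rad/s): [2.22, 2.22, 2.57, 3.14, 3.14, 3.14].

### API

Orientations are given as a 3x3 rotation matrix whose columns are the frame's x, y, z axes.
In Python, from rig import sense, optics, env gives the robot as it stands.
- The arm moves only by the tool step_arm, never from a script. Its arguments are lists of equal length, an entry for each row: "jaw": the gripper command: -1 is shut, 1 is fully open, values between are in proportion; "delta_pos": the shift along the world's x, y, z in mm, a list of three; "twist": the turn about the world's z in rad. A call has 1 to 12 rows; each row is the pose to reach, as a shift and turn from the pose measured when the call began; what a row does not reach only later rows make up. A row lasts 1/10 s, in which the tool goes at most 50 mm and 8.59 degrees, less where a joint would pass 70% of its speed; a pose out of reach is approached as far as the arm can. A call with a gripper value outside its range is refused whole. The fingers move at their own pace and stop on an object; "force" is the grip in N (left out, the last holds). Time passes only in rows, so rows that repeat a pose let the fingers close. It gives the time, the measured TCP pose, the force and the opening at its end, in the units of the state.
- sense(): the state, without advancing time (a new reading comes with each control period).
- optics.capture(name): name is "side" or "top"; returns a dict with "pixels" (480x640x3 uint8, red, green, blue), "K" (3x3 intrinsics, pixels), "distortion" ([k1, k2, p1, p2, k3] as OpenCV has them; the pictures are not rectified), "rvec" (rotation vector, rad) and "tvec" (3), from world to camera coordinates, as OpenCV has them. Camera axes: x right, y down, z forward; pixel columns grow to the right and rows downward; lengths in m; the calibration is good to about 2 mm. A picture is of the moment at which its call begins. There is no depth.
- env.job_done(): hands the job in, once; it reports no verdict.
The state is a dict: "time": time; "joints": joint angles; "dq": joint speeds; "effort": joint torques, N m; "ee_pos": TCP position; "ee_rot": TCP orientation; "ft_force": force on the tool from outside, world axes, zero at the start; "ft_torque": the same for the moment, N m; "gripper_width": opening from 0.0 (shut) to 1.0 (fully open).
Only numpy, scipy, OpenCV 4.12 (cv2) and the standard library are available. Lean on these libraries where they do the work, as an engineer would, in place of code of your own. Each camera call takes 0.05 s, during which the arm holds its last target.

### The job

Lift the loose dust cover off the bearing housing and set it down gently, right way up and wholly on the round rubber mat. Then tap the bearing cup that stands proud underneath fully home, without cocking it: press its flange a little at a time on alternate sides, with a light hand, until you feel it stand firm on its shoulder all round. Leave the other things on the bench where they are.

Things in the scene. Friction and masses are not known exactly. Their poses are not given: they have to be found in the camera images.
- housing: Bearing housing, fixed to the bench: square steel foot 160 x 160 x 14 mm, round ribbed aluminium body. Origin: centre of its underside, on the bench; z up along the bore. The cover's seat is a ledge (radius 54 to 69 mm) 82 mm up; inside it a spigot of radius 54 mm rises to the flat top face, 90 mm up. The bore is 81 mm in diameter.
- cover_hub (a point): Centre, half-way up, of the round hub (32 mm diameter, 22 mm high) on top of the loose aluminium dust cover (0.25 to 0.4 kg). Below the hub the cover is an inverted dish, 121 mm in diameter and 42 mm high; its lower edge is 53 mm below this point. It rests on the housing's ledge, round the spigot with 2.5 mm clearance, and lifts off straight up. z: the cover's axis, up.
- mat: Fixed round black rubber mat, 200 mm in diameter and 4 mm thick. Origin: centre of its underside, on the bench.
- cup: Flanged steel bearing cup, under the cover at the start: flat ring flange 5 mm thick, 96 mm outer and 64 mm inner diameter, on an 80 mm tube already started in the bore. Origin: on its axis, at the flange's underside; z up its axis. It starts 10 to 18 mm short of home, leaning up to 1 degree. Home is where it stops firmly on an unseen shoulder: the flange then stands level, 0 to 5 mm above the top face.
- cup_top (a point): Centre of the flange ring at its upper surface; a hole here: the metal to press lies 32 to 48 mm out. Stiff friction fit: 6 to 8 N on one side sinks that side, turning the cup about its far edge; 9 to 12 N sinks all of it; it stays where left. Only at home does every side stand firm under 15 N. Spoilt if it ever leans over 4 degrees, bruised by a press over 35 N. z up its axis.
- tea_bowl: Bystander: white tea bowl, 84 mm wide and 55 mm high. Origin: centre of its underside.
- grease_tin: Bystander: grey tin, 70 mm in diameter and 90 mm high. Origin: centre of its underside.
- spare_race: Bystander: loose steel ring, 72 mm outside diameter and 18 mm high. Origin: centre of its underside.
- cover: The dust cover again. Origin: centre of its lower edge, 53 mm below the hub's centre; z up its axis.
There are look-alikes about, which are no part of the job. Of the things like the mat, leave any that is green; of the rest the smaller one is meant. Leave any pink look-alike of the cover alone.

How it is judged:
On the way, in this order (a step that is already met when the one before it is completed fails the run):
1. the cover is set down right way up on the mat and let go (horizontal distance between cover_hub and mat below 0.042 m and height (world z) of cover_hub below 0.063 m and angle between cover_hub's own z axis and vertical below 0.08 rad and linear speed of cover below 0.03 m/s and contact force between cover and the fingers below 0.2 N), for 0.2 s.
2. the bearing cup is pressed fully home and square (value of joint each of fit0, fit1, fit2 below 0.012 rad and value of joint press below 0.001 m), for 0.1 s.
At the end, for the whole second after the job is handed in: Cover right way up (within 4.5 degrees), at rest on the mat, its axis within 42 mm of the mat's centre; cup home on its shoulder, at most 1 mm high (press: height off home) and within 0.7 degrees of level in each of three directions (fit0 to fit2: tilts off home) (all of step 2 and horizontal distance between cover_hub and mat below 0.042 m and height (world z) of cover_hub below 0.063 m and angle between cover_hub's own z axis and vertical below 0.08 rad and linear speed of cover below 0.03 m/s); the robot touches nothing.
It fails at once if the cup is cocked in its bore by more than 4 degrees (angle between cup_top's own z axis and vertical above 0.07 rad).
It fails at once if the cup is pressed or struck with more than 35 N (contact force between cup and the fingers above 35 N or contact force between cup and the arm above 35 N).
It fails at once if the cover is dropped or slammed on to the bench or mat (faster than 0.5 m/s on arrival) (height (world z) of cover below 0.02 m and linear speed of cover above 0.5 m/s).
It fails at once if a bystander is moved by more than 20 mm (distance of any of tea_bowl, grease_tin, spare_race from where it was at the start of the episode above 0.02 m).
It also fails if it takes over 72 s, if anything falls off the work surface, if the arm or the gripper's body presses on something with over 40 N, if the wrist force passes 120 N, or if a joint passes its speed limit or range.

## Working session

There is one attempt and no reset: what is moved stays moved. The work goes in short steps, Python scripts to look and compute and a tool call to move; the robot and the scene stay as the last step left them, time stands still between calls to the robot, and variables do not carry over. Pictures are saved under pics/ and viewed, and the job is handed in when it is done.

Besides the shell and the picture viewer there is one more tool, called as a command line: name --pt "numbers of a row" for each row, then --argument value for the rest. step_arm: Moves the arm, as the interface text tells. Its arguments: {"type":"object","properties":{"jaw":{"type":"array","items":{"type":"number"}},"delta_pos":{"type":"array","items":{"type":"array","items":{"type":"number"}}},"twist":{"type":"array","items":{"type":"number"}},"force":{"type":"number"}},"required":["jaw","delta_pos","twist"]}

```bash
mkdir -p pics
python3 - <<'E'
from rig import sense, optics, env
import cv2
s=sense(); print({k:s[k] for k in ('time','ee_pos','ft_force','gripper_width')})
for n in('side','top'):
    c=optics.capture(n); cv2.imwrite(f'pics/{n}0.png',c['pixels'][:,:,::-1])
    print(n,c['K'],c['distortion'],c['rvec'],c['tvec'])
E
```

```text
{'time': 0.0, 'ee_pos': array([0.22717069, 0.50087445, 0.40399089]), 'ft_force': array([0.09067543, 0.57030741, 0.43745365]), 'gripper_width': 0.9973578730879858}
side [[533.64220534   0.         320.80651151]
 [  0.         533.64220534 230.11340508]
 [  0.           0.           1.        ]] [-0.0923779  0.         0.         0.         0.       ] [ 2.26311098 -0.94711623  0.37186692] [-0.3822161   0.36119372  1.03596179]
top [[574.95372451   0.         316.95445648]
 [  0.         574.95372451 239.52921392]
 [  0.           0.           1.        ]] [-0.15699043  0.          0.          0.          0.        ] [ 2.02055431 -2.20724714  0.21943604] [0.00992352 0.54946701 1.20813028]
```

View pics/side0.png

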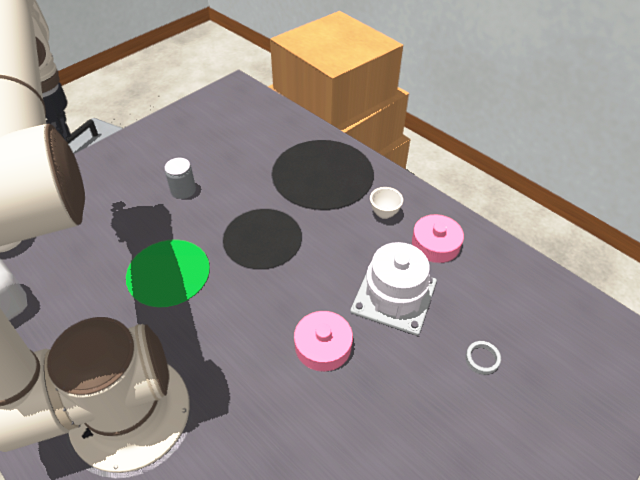

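View pics/top0.png

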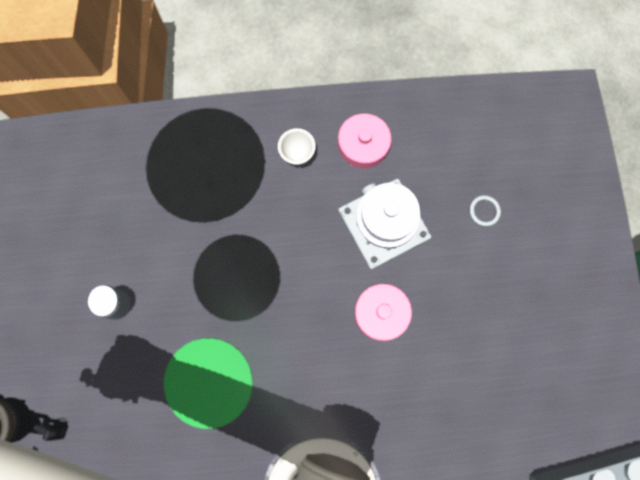

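The side picture shows the white cover on the housing at (398,280), with its hub at about (401,260). In the top picture the hub is at (392,211).

- **Mats:** there is a green one (side 168,272; top 208,384), a large black one (side 323,174; top 205,165) and a small black one (side 262,238; top 236,278). The small black one is meant.
- **Covers:** the pink ones at side (438,238) and (323,340) are decoys. The white one on the housing is meant.

Next I confirm this in a crop and measure.

```bash
cat > h.py <<'E'
import numpy as np, cv2
from rig import sense, optics, env
def cam(c):
    R=cv2.Rodrigues(np.array(c['rvec'],float))[0]; t=np.array(c['tvec'],float).ravel(); return R,t,np.array(c['K']),np.array(c['distortion'])
def rays(c,p):
    R,t,K,d=cam(c); u=cv2.undistortPoints(np.array(p,float).reshape(-1,1,2),K,d).reshape(-1,2)
    D=np.c_[u,np.ones(len(u))]@R; return -R.T@t,D
def plane(c,p,z):
    o,D=rays(c,p); return o+D*((z-o[2])/D[:,2])[:,None]
def tri(c1,p1,c2,p2):
    o1,d1=rays(c1,[p1]);o2,d2=rays(c2,[p2]);d1=d1[0];d2=d2[0]
    s=np.linalg.lstsq(np.c_[d1,-d2],o2-o1,rcond=None)[0]
    a=o1+s[0]*d1;b=o2+s[1]*d2; return (a+b)/2,np.linalg.norm(a-b)*1e3
def proj(c,P):
    R,t,K,d=cam(c); return cv2.projectPoints(np.array(P,float).reshape(-1,1,3),np.array(c['rvec'],float),t,K,d)[0].reshape(-1,2)
def circ(P):
    x,y=P[:,0],P[:,1]; a,b,q=np.linalg.lstsq(np.c_[2*x,2*y,np.ones(len(x))],x*x+y*y,rcond=None)[0]
    return a,b,np.sqrt(q+a*a+b*b)
def blob(m,seed):
    n,l=cv2.connectedComponents(m.astype(np.uint8)); k=l[seed[1],seed[0]]
    c=max(cv2.findContours((l==k).astype(np.uint8),cv2.RETR_EXTERNAL,cv2.CHAIN_APPROX_NONE)[0],key=cv2.contourArea)
    return c.reshape(-1,2)
E
python3 - <<'E'
from h import *
C={n:optics.capture(n) for n in('side','top')}
for n,sm,lg,b in(('side',(262,238),(323,174),(345,225,110,110)),('top',(236,278),(205,165),(330,165,110,110))):
    c=C[n]; g=c['pixels'].max(2)
    for s in(sm,lg):
        P=blob(g<50,s); print(n,s,np.round(circ(plane(c,P,.004)),4))
    x,y,w,h=b
    im=cv2.resize(c['pixels'][y:y+h,x:x+w,::-1],None,fx=5,fy=5,interpolation=cv2.INTER_CUBIC); cv2.imwrite(f'pics/{n}_crop.png',im)
cv2.imwrite('pics/crops.png',np.hstack([cv2.resize(cv2.imread(f'pics/{n}_crop.png'),(400,400)) for n in('side','top')]))
m=C['top']['pixels']; print(m[278,236],m[290,300],m[384,208])
E
```

```text
side (262, 238) [1.0025 0.4261 1.1591]
side (323, 174) [1.0025 0.4261 1.1591]
top (236, 278) [ 0.6499 -0.0474  0.8049]
top (205, 165) [0.7698 0.2076 0.1321]
[52 54 55] [122 118 130] [ 41 106  55]
```

View pics/crops.png

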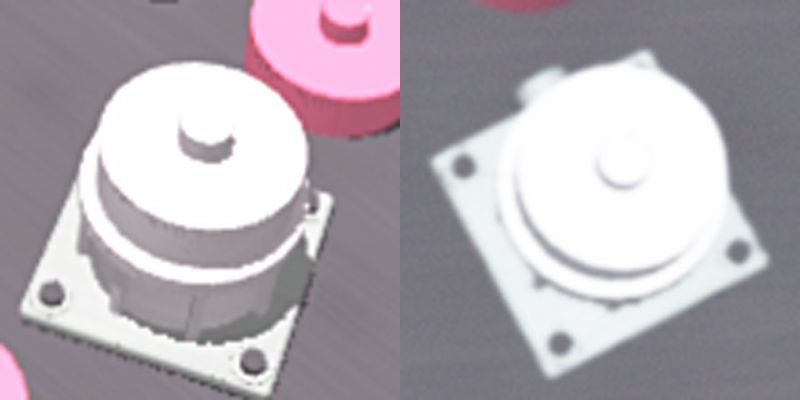

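The crop confirms it: the white cover with its hub is seated on the square-footed housing, and the pink one behind it is separate. Next I measure the hub, foot and mat.

Run:
```python
from h import *
C={n:optics.capture(n) for n in('side','top')}
for n,sm,lg in(('side',(262,238),(323,174)),('top',(236,278),(205,165))):
    c=C[n]; im=c['pixels'].astype(int); g=im.max(2)
    bg=np.median(g[250:300,200:500]); md=g[sm[1]-5:sm[1]+5,sm[0]-5:sm[0]+5].mean()
    print(n,bg,md)
    for s in(sm,lg):
        P=blob(g<(bg+md)/2,s); print(n,s,np.round(circ(plane(c,P,.004)),4))
s=C['side'];t=C['top']
f=lambda x,y,n:((345+x/3.636),(225+y/3.636)) if n=='side' else (330+(x-400)/3.636,165+y/3.636)
print('hub top tri',tri(s,f(207,122,'side'),t,f(622,153,'top')))
for n,c,p in(('s',s,f(207,122,'side')),('t',t,f(622,153,'top'))): print(n,plane(c,[p],.146))
L=[f(*q,'top') for q in((430,160),(549,378),(768,262),(648,50))]
P=plane(t,L,.014);print('foot',P,P.mean(0),np.linalg.norm(P-np.roll(P,1,0),axis=1))
P=plane(s,[f(*q,'side') for q in((22,310),(270,392),(333,195))],.014);print('footside',P,(P[0]+P[2])/2)
# hole centres
```

```text
side 137.0 62.29
side (262, 238) [0.4907 0.151  0.0986]
side (323, 174) [0.7697 0.2111 0.1433]
top 129.0 53.5
top (236, 278) [0.4888 0.1515 0.0983]
top (205, 165) [0.7669 0.2111 0.1425]
hub top tri (array([ 0.58593054, -0.19713075,  0.14240158]), np.float64(1.6309805793744434))
s [[ 0.58414052 -0.1990024   0.146     ]]
t [[ 0.58435532 -0.19605793  0.146     ]]
foot [[ 0.62390171 -0.09413557  0.014     ]
 [ 0.4786299  -0.15436281  0.014     ]
 [ 0.53941954 -0.29988875  0.014     ]
 [ 0.68430266 -0.24065459  0.014     ]] [ 0.58156345 -0.19726043  0.014     ] [0.1584806  0.15726162 0.15771234 0.15652414]
footside [[ 0.48268424 -0.15660628  0.014     ]
 [ 0.54365988 -0.3010743   0.014     ]
 [ 0.68842197 -0.24101855  0.014     ]] [ 0.58555311 -0.19881242  0.014     ]
```

Measurements are consistent: the mat is at (0.490, 0.151) with r≈98.5 mm, the hub at (0.584, -0.198) at the right height, and the foot centre agrees to 2 mm. I move over the hub now.

step_arm --jaw '[1,1,1,1,1,1,1,1,1,1,1,1]' --pt "18 -35 0" --pt "41 -80 0" --pt "64 -125 0" --pt "87 -170 0" --pt "110 -215 0" --pt "132 -260 0" --pt "155 -305 0" --pt "178 -350 0" --pt "201 -395 0" --pt "224 -440 0" --pt "247 -485 0" --pt "257 -505 0" --twist '[0,0,0,0,0,0,0,0,0,0,0,0]' --force 40

```text
time: 1.5
ee_pos: [0.4851, -0.0072, 0.4042]
ee_rot: [[0.415, 0.91, -0.0], [0.91, -0.415, -0.001], [-0.001, 0.0, -1.0]]
ft_force: [-0.2, 0.8, 0.1]
gripper_width: 0.996
```

```bash
python3 -c "
from h import *
s=sense();print(s['time'],s['ee_pos'],s['ee_rot'],s['joints'],s['ft_force'])"
```

```text
1.5 [ 0.48505563 -0.00718169  0.40421896] [[ 4.15210854e-01  9.09725202e-01 -6.15590685e-05]
 [ 9.09724855e-01 -4.15210753e-01 -8.47700236e-04]
 [-7.96734255e-04  2.95972524e-04 -9.99999639e-01]] [-1.46096325e-02 -6.81019783e-02  1.88018179e-02  1.65774929e+00
 -8.48509195e-04  4.13564984e-01] [-0.19352417  0.82101753  0.056002  ]
```

step_arm --jaw '[1,1,1,1,1,1,1,1,1,1]' --pt "16 -30 0" --pt "39 -75 0" --pt "62 -120 0" --pt "85 -165 0" --pt "99 -191 -20" --pt "99 -191 -45" --pt "99 -191 -65" --pt "99 -191 -72" --pt "99 -191 -72" --pt "99 -191 -72" --twist '[0,0,0,0,0,0,0,0,0,0]'

```text
time: 2.5
ee_pos: [0.5841, -0.198, 0.3334]
ee_rot: [[0.415, 0.91, 0.001], [0.91, -0.415, -0.001], [-0.001, 0.002, -1.0]]
ft_force: [0.5, -0.5, 0.5]
gripper_width: 1.005
```

```bash
cat > pic.py <<'E'
import sys
from h import *
tag=sys.argv[1]; b=[int(v) for v in sys.argv[2:]] or [0]*8
o=[]
for i,n in enumerate(('side','top')):
    c=optics.capture(n); im=c['pixels'][:,:,::-1]
    x,y,w=b[3*i:3*i+3]
    o.append(cv2.resize(im[y:y+w,x:x+w],(400,400),interpolation=cv2.INTER_CUBIC))
cv2.imwrite(f'pics/{tag}.png',np.hstack(o))
E
python3 pic.py a 320 160 160 310 130 160
```

```text
(no output)
```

View pics/a.png

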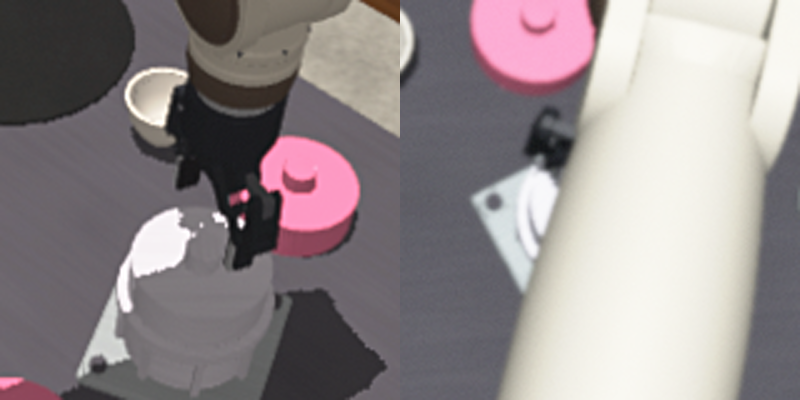

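The side crop shows the fingers straddling the hub (205,240) from above; the top view is hidden by the arm. Now I descend and close.

step_arm --jaw '[1,1,1,-1,-1,-1,-1,-1,-1,-1]' --pt "0 0 -15" --pt "0 0 -32" --pt "0 0 -32" --pt "0 0 -32" --pt "0 0 -32" --pt "0 0 -32" --pt "0 0 -32" --pt "0 0 -32" --pt "0 0 -32" --pt "0 0 -32" --twist '[0,0,0,0,0,0,0,0,0,0]' --force 50

```text
time: 3.6
ee_pos: [0.5844, -0.198, 0.3028]
ee_rot: [[0.415, 0.91, 0.004], [0.91, -0.415, -0.002], [-0.0, 0.004, -1.0]]
ft_force: [-1.0, 0.3, 6.4]
gripper_width: 0.349
```

step_arm --jaw '[-1,-1,-1,-1,-1,-1,-1,-1]' --pt "0 0 3" --pt "0 0 8" --pt "0 0 16" --pt "0 0 28" --pt "0 0 43" --pt "0 0 58" --pt "0 0 65" --pt "0 0 65" --twist '[0,0,0,0,0,0,0,0]'

```text
time: 4.4
ee_pos: [0.5845, -0.198, 0.3694]
ee_rot: [[0.415, 0.91, 0.006], [0.91, -0.415, -0.003], [0.0, 0.006, -1.0]]
ft_force: [0.3, -0.1, -3.0]
gripper_width: 0.353
```

```bash
python3 pic.py b 320 160 160 310 130 160
```

```text
(no output)
```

View pics/b.png

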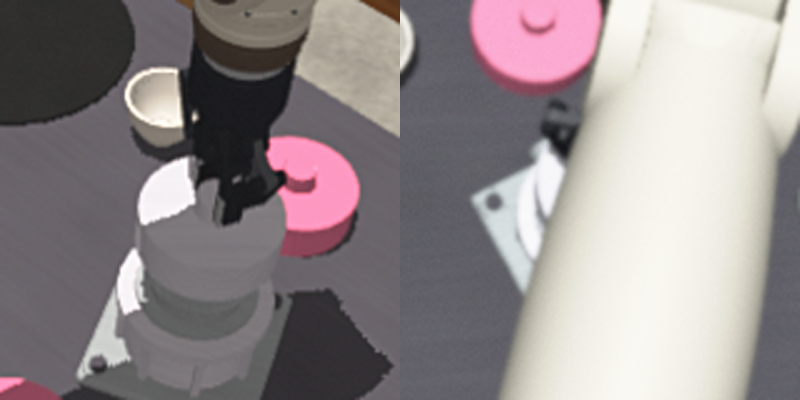

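The cover is lifted clear and level in the grip at side crop (210,230). Fz reads -3 N, which fits its weight. I carry it to the mat.

step_arm --jaw '[-1,-1,-1,-1,-1,-1,-1,-1,-1,-1,-1,-1]' --pt "-4 15 0" --pt "-12 45 0" --pt "-22 82 0" --pt "-32 120 0" --pt "-43 158 0" --pt "-53 196 0" --pt "-63 234 0" --pt "-74 272 0" --pt "-83 308 0" --pt "-90 333 0" --pt "-94 346 0" --pt "-94 349 0" --twist '[0,0,0,0,0,0,0,0,0,0,0,0]'

```text
time: 5.7
ee_pos: [0.4895, 0.1523, 0.3671]
ee_rot: [[0.413, 0.911, 0.003], [0.911, -0.413, -0.002], [-0.001, 0.003, -1.0]]
ft_force: [-0.4, -0.7, -4.6]
gripper_width: 0.352
```

step_arm --jaw '[-1,-1,-1,-1,-1,-1,-1,-1,-1,-1]' --pt "0 0 -10" --pt "0 0 -30" --pt "0 0 -55" --pt "0 0 -80" --pt "0 0 -105" --pt "0 0 -120" --pt "0 0 -130" --pt "0 0 -135" --pt "0 0 -138" --pt "0 0 -138" --twist '[0,0,0,0,0,0,0,0,0,0]'

```text
time: 6.7
ee_pos: [0.4897, 0.1523, 0.2295]
ee_rot: [[0.413, 0.911, 0.003], [0.911, -0.413, -0.002], [-0.0, 0.004, -1.0]]
ft_force: [0.4, -0.5, -3.6]
gripper_width: 0.345
```

```bash
python3 pic.py c 180 150 160 160 200 160
```

```text
(no output)
```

View pics/c.png

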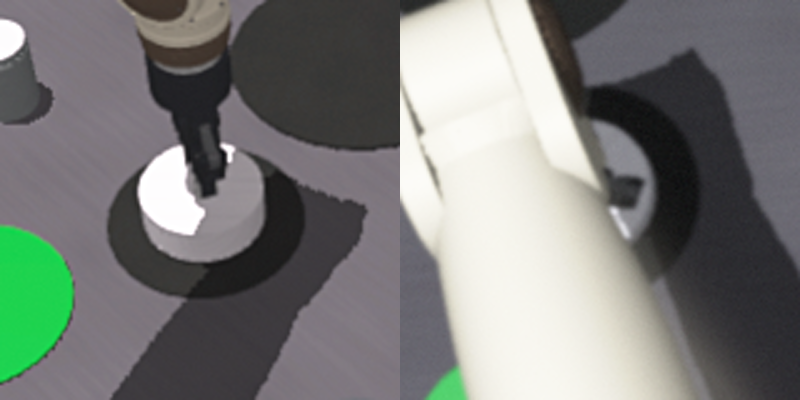

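The cover is centred just above the small black mat (side crop 203,215). Now a slow touch-down.

step_arm --jaw '[-1,-1,-1,-1,-1,-1,-1]' --pt "0 0 -1" --pt "0 0 -2" --pt "0 0 -3" --pt "0 0 -4" --pt "0 0 -5" --pt "0 0 -5.5" --pt "0 0 -5.5" --twist '[0,0,0,0,0,0,0]'

```text
time: 7.5
ee_pos: [0.4897, 0.1523, 0.2248]
ee_rot: [[0.413, 0.911, 0.004], [0.911, -0.413, -0.001], [0.0, 0.004, -1.0]]
ft_force: [-3.2, -1.4, 3.7]
gripper_width: 0.347
```

step_arm --jaw '[0,1,1,1,1,1,1,1,1,1]' --pt "0 0 0" --pt "0 0 0" --pt "0 0 0" --pt "0 0 0" --pt "0 0 0" --pt "0 0 5" --pt "0 0 20" --pt "0 0 50" --pt "0 0 95" --pt "0 0 130" --twist '[0,0,0,0,0,0,0,0,0,0]'

```text
time: 8.5
ee_pos: [0.4895, 0.1523, 0.3585]
ee_rot: [[0.413, 0.911, 0.006], [0.911, -0.413, -0.001], [0.002, 0.006, -1.0]]
ft_force: [0.2, -0.7, -0.0]
gripper_width: 0.998
```

```bash
python3 pic.py d 180 150 160 160 200 160; python3 pic.py d2 320 160 160 310 130 160
```

```text
(no output)
```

View pics/d.png

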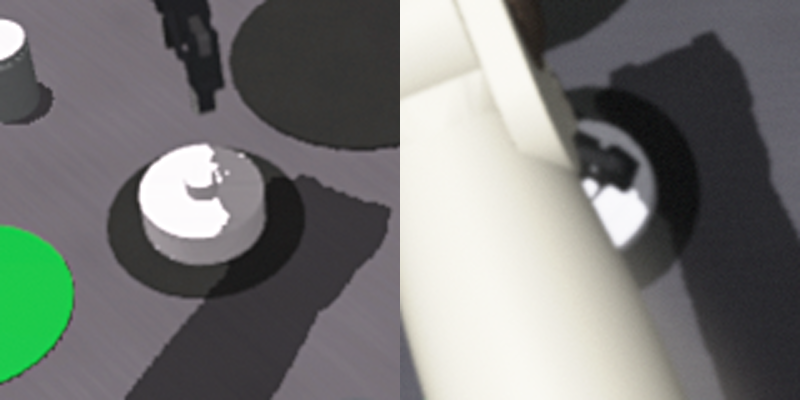

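View pics/d2.png

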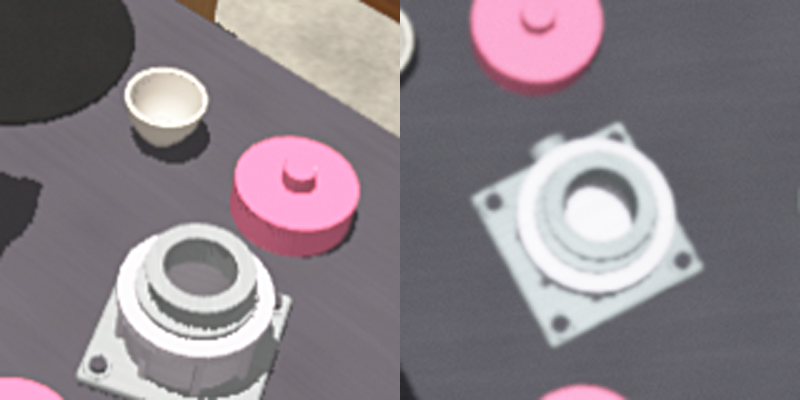

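The cover stands upright and centred on the mat, and the fingers are clear. The second picture shows the cup's grey flange ring standing proud in the housing, at about side (400,267) and top (390,212). I enlarge it to measure.

```bash
python3 pic.py e 360 235 80 350 170 80
python3 - <<'E'
from h import *
c=optics.capture('side');im=c['pixels'].astype(int)
P=blob((im.min(2)>150)&(np.indices(im.shape[:2])[0]>0),(262-25,230)) if 0 else None
E
```

```text
(no output)
```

View pics/e.png

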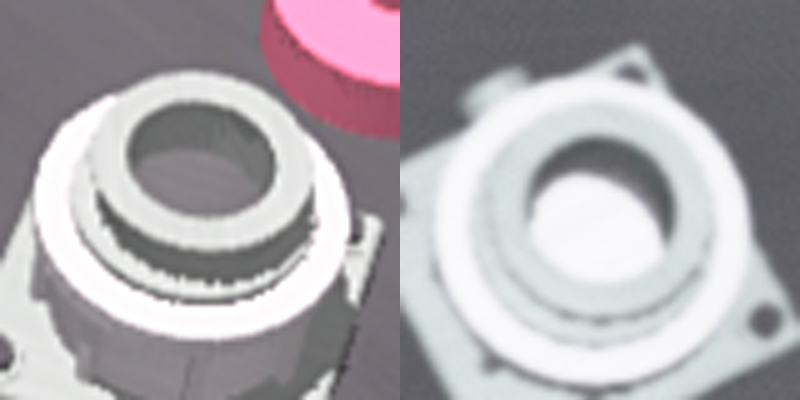

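Run:
```python
from h import *
s,t=optics.capture('side'),optics.capture('top')
p=(400.4,266.9);q=(390.4,212.2)
print(tri(s,p,t,q))
for z in(.105,.11,.115,.12): print(z,plane(s,[p],z),plane(t,[q],z))
for z in(.105,.11,.115,.12):
  print(z,[np.linalg.norm(np.diff(plane(s,[(360+a/5,235+b/5) for a,b in L],z)[:,:2],axis=0))for L in(((93,160),(312,160)),((200,70),(200,250)),((127,159),(277,159)))])
```

```text
(array([ 0.58185138, -0.19874352,  0.11845189]), np.float64(3.736402601469882))
0.105 [[ 0.59285527 -0.19436772  0.105     ]] [[ 0.58361786 -0.19952715  0.105     ]]
0.11 [[ 0.5894125  -0.19634261  0.11      ]] [[ 0.58239798 -0.19878474  0.11      ]]
0.115 [[ 0.58596973 -0.1983175   0.115     ]] [[ 0.5811781  -0.19804232  0.115     ]]
0.12 [[ 0.58252696 -0.20029239  0.12      ]] [[ 0.57995821 -0.19729991  0.12      ]]
0.105 [np.float64(0.09538154414259228), np.float64(0.09864939876545738), np.float64(0.06534335729078233)]
0.11 [np.float64(0.09486013130918593), np.float64(0.09811012187508492), np.float64(0.06498615123613584)]
0.115 [np.float64(0.09433871847577953), np.float64(0.09757084498471265), np.float64(0.06462894518148929)]
0.12 [np.float64(0.09381730564237321), np.float64(0.09703156809434026), np.float64(0.06427173912684267)]
```

step_arm --jaw '[-1,-1,-1,-1,-1,-1,-1,-1,-1,-1,-1,-1]' --pt "5 -15 0" --pt "17 -47 0" --pt "31 -88 0" --pt "46 -130 0" --pt "60 -170 0" --pt "75 -212 0" --pt "90 -254 0" --pt "104 -294 -5" --pt "118 -333 -20" --pt "127 -358 -35" --pt "130 -367 -45" --pt "130 -367 -50" --twist '[0,0,0,0,0,0,0,0,0,0,0,0]' --force 60

```text
time: 10.15
ee_pos: [0.6194, -0.2155, 0.3016]
ee_rot: [[0.414, 0.91, -0.001], [0.91, -0.414, -0.001], [-0.001, -0.0, -1.0]]
ft_force: [-0.5, 1.7, 0.1]
gripper_width: -0.002
```

step_arm --jaw '[-1,-1,-1,-1]' --pt "0 0 -6" --pt "0 0 -10" --pt "0 0 -10" --pt "0 0 -10" --twist '[0,0,0,0]'

```text
time: 10.55
ee_pos: [0.6194, -0.2147, 0.2923]
ee_rot: [[0.413, 0.911, 0.0], [0.911, -0.413, -0.001], [-0.001, 0.001, -1.0]]
ft_force: [0.1, -0.4, -0.6]
gripper_width: 0.001
```

```bash
python3 pic.py f 350 205 100 340 160 100
```

```text
(no output)
```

View pics/f.png

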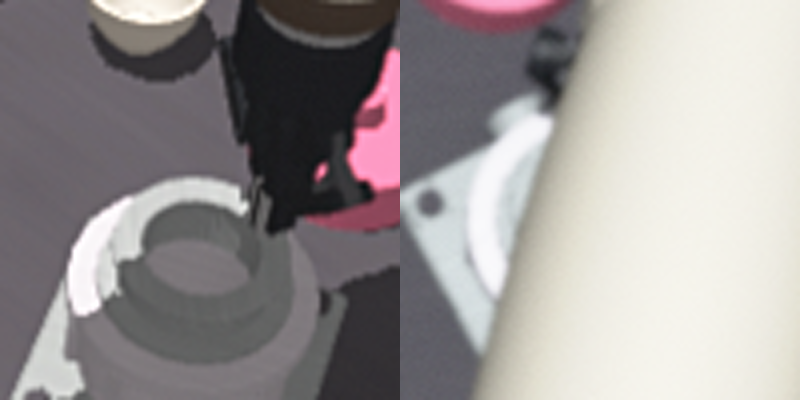

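The fingertips at side crop (283,225) are over the far-right part of the flange ring. I feel down slowly.

step_arm --jaw '[-1,-1,-1,-1,-1]' --pt "0 0 -1" --pt "0 0 -2" --pt "0 0 -3" --pt "0 0 -4" --pt "0 0 -4" --twist '[0,0,0,0,0]'

```text
time: 11.15
ee_pos: [0.6194, -0.2151, 0.2893]
ee_rot: [[0.414, 0.91, 0.002], [0.91, -0.414, -0.002], [-0.001, 0.002, -1.0]]
ft_force: [-0.8, 1.1, 5.1]
gripper_width: -0.003
```

Contact is at TCP z 0.2893 (tip ≈0.116), with 5 N. I press this side (A) down about 2.5 mm.

step_arm --jaw '[-1,-1,-1,-1,-1]' --pt "0 0 -1" --pt "0 0 -2" --pt "0 0 -3" --pt "0 0 -4" --pt "0 0 -4" --twist '[0,0,0,0,0]'

```text
time: 11.65
ee_pos: [0.6194, -0.2151, 0.2864]
ee_rot: [[0.414, 0.91, 0.003], [0.91, -0.414, -0.002], [-0.001, 0.003, -1.0]]
ft_force: [-1.6, 0.1, 6.7]
gripper_width: -0.003
```

step_arm --jaw '[-1,-1,-1,-1,-1,-1,-1,-1,-1,-1,-1]' --pt "0 0 10" --pt "-36 17 10" --pt "-73 34 10" --pt "-73 34 8" --pt "-73 34 5" --pt "-73 34 4" --pt "-73 34 3" --pt "-73 34 2" --pt "-73 34 1" --pt "-73 34 0" --pt "-73 34 0" --twist '[0,0,0,0,0,0,0,0,0,0,0]'

```text
time: 12.75
ee_pos: [0.5467, -0.1813, 0.2869]
ee_rot: [[0.414, 0.91, 0.004], [0.91, -0.414, -0.002], [-0.001, 0.004, -1.0]]
ft_force: [-0.2, 0.3, 3.8]
gripper_width: 0.003
```

Side B is at 0.2869, so A and B are now nearly level. I press B about 3 mm.

step_arm --jaw '[-1,-1,-1,-1,-1]' --pt "0 0 -1" --pt "0 0 -2" --pt "0 0 -3" --pt "0 0 -4" --pt "0 0 -4" --twist '[0,0,0,0,0]'

```text
time: 13.25
ee_pos: [0.5466, -0.1812, 0.2831]
ee_rot: [[0.414, 0.91, 0.003], [0.91, -0.414, -0.002], [-0.001, 0.004, -1.0]]
ft_force: [-3.1, 1.2, 5.2]
gripper_width: -0.003
```

Next, side C. I feel for its height first.

step_arm --jaw '[-1,-1,-1,-1,-1,-1,-1,-1,-1]' --pt "0 0 10" --pt "25 10 10" --pt "53 20 10" --pt "53 20 6" --pt "53 20 4" --pt "53 20 3" --pt "53 20 2" --pt "53 20 1" --pt "53 20 1" --twist '[0,0,0,0,0,0,0,0,0]'

```text
time: 14.15
ee_pos: [0.5992, -0.1614, 0.2846]
ee_rot: [[0.414, 0.91, 0.004], [0.91, -0.414, -0.002], [-0.001, 0.004, -1.0]]
ft_force: [-0.9, 0.3, 1.1]
gripper_width: 0.002
```

step_arm --jaw '[-1,-1,-1,-1,-1]' --pt "0 0 -1" --pt "0 0 -2" --pt "0 0 -3" --pt "0 0 -4" --pt "0 0 -4" --twist '[0,0,0,0,0]'

```text
time: 14.65
ee_pos: [0.5992, -0.1615, 0.2815]
ee_rot: [[0.414, 0.91, 0.005], [0.91, -0.414, -0.003], [-0.0, 0.006, -1.0]]
ft_force: [-0.0, 1.1, 5.4]
gripper_width: 0.001
```

step_arm --jaw '[-1,-1,-1,-1,-1,-1,-1,-1,-1,-1,-1]' --pt "0 0 10" --pt "-16 -36 10" --pt "-33 -73 10" --pt "-33 -73 6" --pt "-33 -73 4" --pt "-33 -73 3" --pt "-33 -73 2" --pt "-33 -73 1" --pt "-33 -73 0" --pt "-33 -73 -1" --pt "-33 -73 -1" --twist '[0,0,0,0,0,0,0,0,0,0,0]'

```text
time: 15.75
ee_pos: [0.5666, -0.2339, 0.2814]
ee_rot: [[0.413, 0.911, 0.006], [0.911, -0.413, -0.004], [-0.001, 0.007, -1.0]]
ft_force: [-2.3, -3.0, 5.1]
gripper_width: -0.002
```

Sides C and D are both at about 0.2815, so the cup is level across that pair. I continue round: A, then B.

step_arm --jaw '[-1,-1,-1,-1,-1,-1,-1,-1,-1,-1,-1]' --pt "0 0 10" --pt "25 10 10" --pt "53 19 10" --pt "53 19 6" --pt "53 19 4" --pt "53 19 2" --pt "53 19 1" --pt "53 19 0" --pt "53 19 -1" --pt "53 19 -2" --pt "53 19 -2" --twist '[0,0,0,0,0,0,0,0,0,0,0]'

```text
time: 16.85
ee_pos: [0.6192, -0.215, 0.2806]
ee_rot: [[0.414, 0.91, 0.007], [0.91, -0.414, -0.005], [-0.001, 0.008, -1.0]]
ft_force: [-2.2, 0.9, 5.9]
gripper_width: 0.001
```

step_arm --jaw '[-1,-1,-1,-1,-1,-1,-1,-1,-1,-1,-1]' --pt "0 0 10" --pt "-36 17 10" --pt "-73 34 10" --pt "-73 34 6" --pt "-73 34 4" --pt "-73 34 2" --pt "-73 34 1" --pt "-73 34 0" --pt "-73 34 -1" --pt "-73 34 -2" --pt "-73 34 -2" --twist '[0,0,0,0,0,0,0,0,0,0,0]'

```text
time: 17.95
ee_pos: [0.5467, -0.1812, 0.2793]
ee_rot: [[0.414, 0.91, 0.008], [0.91, -0.414, -0.005], [-0.001, 0.009, -1.0]]
ft_force: [-0.3, 0.3, 4.7]
gripper_width: 0.0
```

step_arm --jaw '[-1,-1,-1,-1,-1,-1,-1,-1,-1,-1,-1]' --pt "0 0 10" --pt "25 10 10" --pt "53 20 10" --pt "53 20 6" --pt "53 20 3" --pt "53 20 1" --pt "53 20 0" --pt "53 20 -1" --pt "53 20 -2" --pt "53 20 -3" --pt "53 20 -3" --twist '[0,0,0,0,0,0,0,0,0,0,0]'

```text
time: 19.05
ee_pos: [0.5992, -0.1614, 0.278]
ee_rot: [[0.414, 0.91, 0.01], [0.91, -0.414, -0.005], [-0.001, 0.011, -1.0]]
ft_force: [-2.7, 1.2, 8.1]
gripper_width: 0.0
```

step_arm --jaw '[-1,-1,-1,-1,-1,-1,-1,-1,-1,-1,-1]' --pt "0 0 10" --pt "-16 -36 10" --pt "-33 -73 10" --pt "-33 -73 6" --pt "-33 -73 4" --pt "-33 -73 2" --pt "-33 -73 1" --pt "-33 -73 0" --pt "-33 -73 -1" --pt "-33 -73 -2" --pt "-33 -73 -2" --twist '[0,0,0,0,0,0,0,0,0,0,0]'

```text
time: 20.15
ee_pos: [0.5665, -0.2338, 0.2773]
ee_rot: [[0.413, 0.911, 0.011], [0.911, -0.413, -0.006], [-0.001, 0.012, -1.0]]
ft_force: [-2.7, -0.9, 6.6]
gripper_width: 0.002
```

step_arm --jaw '[-1,-1,-1,-1,-1,-1,-1,-1,-1,-1,-1]' --pt "0 0 10" --pt "25 10 10" --pt "53 19 10" --pt "53 19 6" --pt "53 19 3" --pt "53 19 1" --pt "53 19 0" --pt "53 19 -1" --pt "53 19 -2" --pt "53 19 -2.5" --pt "53 19 -2.5" --twist '[0,0,0,0,0,0,0,0,0,0,0]'

```text
time: 21.25
ee_pos: [0.619, -0.2147, 0.2766]
ee_rot: [[0.413, 0.91, 0.012], [0.911, -0.413, -0.006], [-0.0, 0.014, -1.0]]
ft_force: [-3.1, 3.2, 9.1]
gripper_width: -0.001
```

step_arm --jaw '[-1,-1,-1,-1,-1,-1,-1,-1,-1,-1,-1]' --pt "0 0 10" --pt "-36 17 10" --pt "-73 34 10" --pt "-73 34 6" --pt "-73 34 3" --pt "-73 34 1" --pt "-73 34 0" --pt "-73 34 -1" --pt "-73 34 -1.5" --pt "-73 34 -2" --pt "-73 34 -2" --twist '[0,0,0,0,0,0,0,0,0,0,0]'

```text
time: 22.35
ee_pos: [0.5466, -0.1811, 0.2759]
ee_rot: [[0.414, 0.91, 0.014], [0.91, -0.414, -0.007], [-0.0, 0.015, -1.0]]
ft_force: [-3.1, 0.8, 9.3]
gripper_width: -0.001
```

Forces are rising to 9 N, so the cup may be near its shoulder. I continue.

step_arm --jaw '[-1,-1,-1,-1,-1,-1,-1,-1,-1,-1,-1]' --pt "0 0 10" --pt "25 10 10" --pt "53 20 10" --pt "53 20 6" --pt "53 20 3" --pt "53 20 1" --pt "53 20 0" --pt "53 20 -1" --pt "53 20 -2" --pt "53 20 -2" --pt "53 20 -2" --twist '[0,0,0,0,0,0,0,0,0,0,0]'

```text
time: 23.45
ee_pos: [0.5992, -0.1613, 0.2756]
ee_rot: [[0.414, 0.91, 0.016], [0.91, -0.414, -0.007], [0.0, 0.017, -1.0]]
ft_force: [-2.5, 1.7, 7.3]
gripper_width: -0.004
```

step_arm --jaw '[-1,-1,-1,-1,-1,-1,-1,-1,-1,-1,-1]' --pt "0 0 10" --pt "-16 -36 10" --pt "-33 -73 10" --pt "-33 -73 6" --pt "-33 -73 3" --pt "-33 -73 1" --pt "-33 -73 0" --pt "-33 -73 -1" --pt "-33 -73 -2" --pt "-33 -73 -2" --pt "-33 -73 -2" --twist '[0,0,0,0,0,0,0,0,0,0,0]'

```text
time: 24.55
ee_pos: [0.5665, -0.2337, 0.275]
ee_rot: [[0.413, 0.911, 0.017], [0.911, -0.413, -0.008], [0.0, 0.019, -1.0]]
ft_force: [-2.4, 0.4, 7.9]
gripper_width: 0.002
```

step_arm --jaw '[-1,-1,-1,-1,-1,-1,-1,-1,-1,-1,-1]' --pt "0 0 10" --pt "25 10 10" --pt "50 20 10" --pt "50 20 6" --pt "50 20 3" --pt "50 20 1" --pt "50 20 0" --pt "50 20 -1" --pt "50 20 -2" --pt "50 20 -2.5" --pt "50 20 -2.5" --twist '[0,0,0,0,0,0,0,0,0,0,0]'

```text
time: 25.65
ee_pos: [0.6158, -0.2137, 0.2743]
ee_rot: [[0.413, 0.91, 0.019], [0.911, -0.413, -0.007], [0.001, 0.02, -1.0]]
ft_force: [-2.6, 3.4, 9.4]
gripper_width: -0.0
```

step_arm --jaw '[-1,-1,-1,-1,-1,-1,-1,-1,-1,-1,-1]' --pt "0 0 10" --pt "-36 17 10" --pt "-73 34 10" --pt "-73 34 6" --pt "-73 34 3" --pt "-73 34 1" --pt "-73 34 0" --pt "-73 34 -1" --pt "-73 34 -2" --pt "-73 34 -2.5" --pt "-73 34 -2.5" --twist '[0,0,0,0,0,0,0,0,0,0,0]'

```text
time: 26.75
ee_pos: [0.5434, -0.18, 0.273]
ee_rot: [[0.413, 0.91, 0.02], [0.911, -0.413, -0.008], [0.001, 0.021, -1.0]]
ft_force: [-2.9, 0.8, 8.0]
gripper_width: -0.001
```

step_arm --jaw '[-1,-1,-1,-1,-1,-1,-1,-1,-1,-1,-1]' --pt "0 0 10" --pt "25 10 10" --pt "53 20 10" --pt "53 20 6" --pt "53 20 3" --pt "53 20 1" --pt "53 20 0" --pt "53 20 -1" --pt "53 20 -2" --pt "53 20 -3" --pt "53 20 -3" --twist '[0,0,0,0,0,0,0,0,0,0,0]'

```text
time: 27.85
ee_pos: [0.5959, -0.1602, 0.2718]
ee_rot: [[0.414, 0.91, 0.022], [0.91, -0.414, -0.008], [0.002, 0.023, -1.0]]
ft_force: [-2.3, 2.4, 9.3]
gripper_width: 0.003
```

step_arm --jaw '[-1,-1,-1,-1,-1,-1,-1,-1,-1,-1,-1]' --pt "0 0 10" --pt "-16 -36 10" --pt "-33 -73 10" --pt "-33 -73 6" --pt "-33 -73 3" --pt "-33 -73 1" --pt "-33 -73 0" --pt "-33 -73 -1" --pt "-33 -73 -2" --pt "-33 -73 -2.5" --pt "-33 -73 -2.5" --twist '[0,0,0,0,0,0,0,0,0,0,0]'

```text
time: 28.95
ee_pos: [0.5632, -0.2326, 0.2711]
ee_rot: [[0.413, 0.91, 0.024], [0.911, -0.413, -0.009], [0.002, 0.025, -1.0]]
ft_force: [-3.3, 0.7, 10.0]
gripper_width: 0.001
```

step_arm --jaw '[-1,-1,-1,-1,-1,-1,-1,-1,-1,-1,-1]' --pt "0 0 10" --pt "25 10 10" --pt "52 20 10" --pt "52 20 6" --pt "52 20 3" --pt "52 20 1" --pt "52 20 0" --pt "52 20 -1" --pt "52 20 -2" --pt "52 20 -2.5" --pt "52 20 -2.5" --twist '[0,0,0,0,0,0,0,0,0,0,0]'

```text
time: 30.05
ee_pos: [0.6146, -0.2125, 0.2713]
ee_rot: [[0.413, 0.91, 0.027], [0.911, -0.413, -0.009], [0.003, 0.028, -1.0]]
ft_force: [-3.4, 5.7, 14.4]
gripper_width: -0.001
```

step_arm --jaw '[-1,-1,-1,-1,-1,-1,-1,-1,-1,-1,-1]' --pt "0 0 10" --pt "-36 17 10" --pt "-73 34 10" --pt "-73 34 6" --pt "-73 34 3" --pt "-73 34 1" --pt "-73 34 0" --pt "-73 34 -1" --pt "-73 34 -2" --pt "-73 34 -2.5" --pt "-73 34 -2.5" --twist '[0,0,0,0,0,0,0,0,0,0,0]'

```text
time: 31.15
ee_pos: [0.5422, -0.1788, 0.2705]
ee_rot: [[0.413, 0.91, 0.028], [0.911, -0.413, -0.009], [0.003, 0.029, -1.0]]
ft_force: [-4.0, 0.9, 12.2]
gripper_width: -0.002
```

Side A now stands at 14 N and B at 12 N, close to firm. I check C and D with the same push.

step_arm --jaw '[-1,-1,-1,-1,-1,-1,-1,-1,-1,-1,-1]' --pt "0 0 10" --pt "25 10 10" --pt "53 20 10" --pt "53 20 6" --pt "53 20 3" --pt "53 20 1" --pt "53 20 0" --pt "53 20 -1" --pt "53 20 -2" --pt "53 20 -3" --pt "53 20 -3" --twist '[0,0,0,0,0,0,0,0,0,0,0]'

```text
time: 32.25
ee_pos: [0.5948, -0.159, 0.2707]
ee_rot: [[0.414, 0.91, 0.032], [0.91, -0.414, -0.009], [0.005, 0.033, -0.999]]
ft_force: [-3.9, 3.7, 17.3]
gripper_width: -0.001
```

step_arm --jaw '[-1,-1,-1,-1,-1,-1,-1,-1,-1,-1,-1]' --pt "0 0 10" --pt "-16 -36 10" --pt "-33 -73 10" --pt "-33 -73 6" --pt "-33 -73 3" --pt "-33 -73 1" --pt "-33 -73 0" --pt "-33 -73 -1" --pt "-33 -73 -2" --pt "-33 -73 -3" --pt "-33 -73 -3" --twist '[0,0,0,0,0,0,0,0,0,0,0]'

```text
time: 33.35
ee_pos: [0.562, -0.2315, 0.27]
ee_rot: [[0.413, 0.91, 0.034], [0.911, -0.413, -0.011], [0.004, 0.036, -0.999]]
ft_force: [-4.9, -1.5, 13.7]
gripper_width: 0.003
```

step_arm --jaw '[-1,-1,-1,-1,-1,-1,-1,-1,-1,-1,-1]' --pt "0 0 10" --pt "25 10 10" --pt "51 20 10" --pt "51 20 6" --pt "51 20 3" --pt "51 20 1" --pt "51 20 0" --pt "51 20 -1" --pt "51 20 -2" --pt "51 20 -2.5" --pt "51 20 -2.5" --twist '[0,0,0,0,0,0,0,0,0,0,0]'

```text
time: 34.45
ee_pos: [0.6125, -0.2111, 0.2708]
ee_rot: [[0.412, 0.91, 0.038], [0.911, -0.412, -0.011], [0.006, 0.039, -0.999]]
ft_force: [-3.6, 5.2, 17.1]
gripper_width: -0.001
```

step_arm --jaw '[-1,-1,-1,-1,-1,-1,-1,-1,-1,-1,-1]' --pt "0 0 10" --pt "-36 17 10" --pt "-73 34 10" --pt "-73 34 6" --pt "-73 34 3" --pt "-73 34 1" --pt "-73 34 0" --pt "-73 34 -1" --pt "-73 34 -2" --pt "-73 34 -3" --pt "-73 34 -3" --twist '[0,0,0,0,0,0,0,0,0,0,0]'

```text
time: 35.55
ee_pos: [0.5401, -0.1775, 0.2697]
ee_rot: [[0.413, 0.91, 0.04], [0.911, -0.413, -0.012], [0.006, 0.041, -0.999]]
ft_force: [-5.0, 1.2, 14.2]
gripper_width: -0.001
```

A is firm at 17 N. I push B on the spot to see whether it still yields.

step_arm --jaw '[-1,-1,-1,-1,-1]' --pt "0 0 -2" --pt "0 0 -2.5" --pt "0 0 -2.5" --pt "0 0 -2.5" --pt "0 0 -2.5" --twist '[0,0,0,0,0]'

```text
time: 36.05
ee_pos: [0.5402, -0.1775, 0.2692]
ee_rot: [[0.413, 0.91, 0.04], [0.911, -0.413, -0.012], [0.006, 0.041, -0.999]]
ft_force: [-9.1, 3.7, 18.1]
gripper_width: 0.002
```

```bash
python3 -c "
from h import *
s=sense();print(s['time'],s['ee_pos'],s['ft_force'],s['ee_rot'][:,2])"
```

```text
36.05 [ 0.54018116 -0.1775431   0.26924139] [-9.0535973   3.69467699 18.09900511] [ 0.04022315 -0.01161862 -0.99912317]
```

B is firm at 18 N. I recheck D and C.

step_arm --jaw '[-1,-1,-1,-1,-1,-1,-1,-1,-1,-1,-1]' --pt "0 0 10" --pt "10 -26 10" --pt "20 -53 10" --pt "20 -53 6" --pt "20 -53 3" --pt "20 -53 2" --pt "20 -53 1" --pt "20 -53 0" --pt "20 -53 -1" --pt "20 -53 -2" --pt "20 -53 -2.5" --twist '[0,0,0,0,0,0,0,0,0,0,0]'

```text
time: 37.15
ee_pos: [0.5602, -0.2304, 0.2697]
ee_rot: [[0.412, 0.91, 0.044], [0.911, -0.412, -0.014], [0.005, 0.046, -0.999]]
ft_force: [-4.6, -2.3, 17.9]
gripper_width: 0.003
```

step_arm --jaw '[-1,-1,-1,-1,-1,-1,-1,-1,-1,-1,-1]' --pt "0 0 10" --pt "16 36 10" --pt "33 73 10" --pt "33 73 6" --pt "33 73 3" --pt "33 73 2" --pt "33 73 1" --pt "33 73 0" --pt "33 73 -1" --pt "33 73 -2" --pt "33 73 -2" --twist '[0,0,0,0,0,0,0,0,0,0,0]'

```text
time: 38.25
ee_pos: [0.5929, -0.1576, 0.2706]
ee_rot: [[0.413, 0.91, 0.047], [0.911, -0.413, -0.013], [0.008, 0.048, -0.999]]
ft_force: [-4.8, 7.5, 17.3]
gripper_width: 0.001
```

All four sides carry 17–18 N without giving. I lift off, move clear and check by eye.

step_arm --jaw '[-1,-1,-1,-1,-1,-1,-1,-1,-1,-1]' --pt "0 0 15" --pt "0 10 40" --pt "0 30 75" --pt "-15 70 100" --pt "-30 115 100" --pt "-45 160 100" --pt "-60 205 100" --pt "-75 250 100" --pt "-80 265 100" --pt "-80 270 100" --twist '[0,0,0,0,0,0,0,0,0,0]'

```text
time: 39.25
ee_pos: [0.5123, 0.1132, 0.3709]
ee_rot: [[0.412, 0.91, 0.047], [0.911, -0.412, -0.013], [0.008, 0.048, -0.999]]
ft_force: [-0.1, -1.0, 0.7]
gripper_width: 0.001
```

```bash
python3 pic.py g 360 235 80 350 170 80; python3 pic.py g2 0 0 480 100 0 480
```

View pics/g.png

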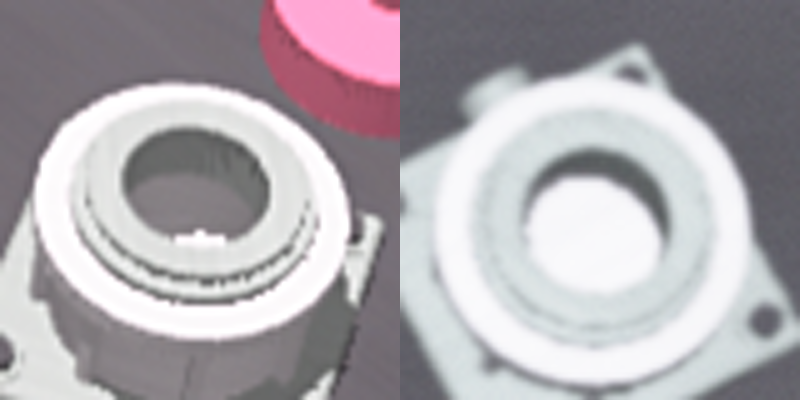

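View pics/g2.png

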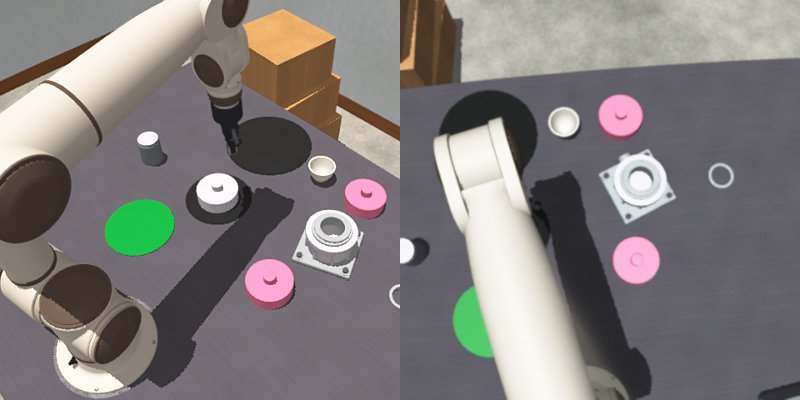

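The side crop shows the flange about 5 px lower and evenly seated, with a small uniform gap round its near edge (y≈260–290). The wide view shows the cover centred on the mat and the bystanders in place. Time allows a last check of A and B, pressed after the other sides were finished.

step_arm --jaw '[-1,-1,-1,-1,-1,-1,-1,-1,-1,-1,-1,-1]' --pt "8 -25 0" --pt "20 -65 0" --pt "33 -108 0" --pt "46 -150 0" --pt "59 -193 0" --pt "72 -236 0" --pt "85 -278 0" --pt "96 -313 -15" --pt "99 -324 -45" --pt "99 -324 -75" --pt "99 -324 -88" --pt "99 -324 -88" --twist '[0,0,0,0,0,0,0,0,0,0,0,0]'

```text
time: 40.65
ee_pos: [0.6116, -0.2137, 0.2803]
ee_rot: [[0.416, 0.909, 0.043], [0.91, -0.415, -0.012], [0.007, 0.044, -0.999]]
ft_force: [0.3, 0.3, 0.7]
gripper_width: 0.0
```

step_arm --jaw '[-1,-1,-1,-1,-1,-1,-1,-1,-1,-1]' --pt "0 0 -5" --pt "0 0 -9" --pt "0 0 -11" --pt "0 0 -12" --pt "0 0 -13" --pt "0 0 -14" --pt "0 0 -14.5" --pt "0 0 -15" --pt "0 0 -15" --pt "0 0 -15" --twist '[0,0,0,0,0,0,0,0,0,0]'

```text
time: 41.65
ee_pos: [0.6118, -0.2135, 0.2702]
ee_rot: [[0.415, 0.909, 0.049], [0.91, -0.415, -0.014], [0.007, 0.05, -0.999]]
ft_force: [-6.8, 1.6, 21.1]
gripper_width: 0.003
```

step_arm --jaw '[-1,-1,-1,-1,-1,-1,-1,-1,-1,-1,-1]' --pt "0 0 10" --pt "-36 17 10" --pt "-73 36 10" --pt "-73 36 6" --pt "-73 36 3" --pt "-73 36 1" --pt "-73 36 0" --pt "-73 36 -1" --pt "-73 36 -2" --pt "-73 36 -3" --pt "-73 36 -3.5" --twist '[0,0,0,0,0,0,0,0,0,0,0]'

```text
time: 42.75
ee_pos: [0.5396, -0.1778, 0.2691]
ee_rot: [[0.415, 0.908, 0.051], [0.91, -0.415, -0.015], [0.008, 0.053, -0.999]]
ft_force: [-7.0, 2.9, 19.0]
gripper_width: 0.003
```

step_arm --jaw '[-1,-1,-1,-1,-1,-1,-1,-1,-1,-1,-1]' --pt "0 0 10" --pt "25 10 10" --pt "53 20 10" --pt "53 20 6" --pt "53 20 3" --pt "53 20 2" --pt "53 20 1" --pt "53 20 0" --pt "53 20 -1" --pt "53 20 -2" --pt "53 20 -2" --twist '[0,0,0,0,0,0,0,0,0,0,0]'

```text
time: 43.85
ee_pos: [0.5928, -0.1579, 0.2706]
ee_rot: [[0.415, 0.908, 0.057], [0.91, -0.415, -0.015], [0.01, 0.058, -0.998]]
ft_force: [-1.7, 5.4, 16.9]
gripper_width: -0.0
```

step_arm --jaw '[-1,-1,-1,-1,-1,-1,-1,-1,-1,-1,-1]' --pt "0 0 10" --pt "-16 -36 10" --pt "-33 -73 10" --pt "-33 -73 6" --pt "-33 -73 3" --pt "-33 -73 1" --pt "-33 -73 0" --pt "-33 -73 -1" --pt "-33 -73 -2" --pt "-33 -73 -3" --pt "-33 -73 -3" --twist '[0,0,0,0,0,0,0,0,0,0,0]'

```text
time: 44.95
ee_pos: [0.5601, -0.2304, 0.27]
ee_rot: [[0.414, 0.908, 0.059], [0.91, -0.414, -0.017], [0.009, 0.06, -0.998]]
ft_force: [-6.2, -1.6, 14.9]
gripper_width: 0.0
```

Heights repeat within 0.6 mm under 15–21 N, so the cup stands firm all round. I retreat clear of everything.

step_arm --jaw '[-1,-1,-1,-1,-1,-1,-1,-1,-1,-1]' --pt "0 0 15" --pt "0 10 45" --pt "0 25 85" --pt "-20 60 120" --pt "-40 100 130" --pt "-60 140 130" --pt "-80 180 130" --pt "-95 205 130" --pt "-100 215 130" --pt "-100 215 130" --twist '[0,0,0,0,0,0,0,0,0,0]'

```text
time: 45.95
ee_pos: [0.4598, -0.0141, 0.4003]
ee_rot: [[0.412, 0.909, 0.06], [0.911, -0.411, -0.017], [0.009, 0.061, -0.998]]
ft_force: [0.5, -0.2, 0.2]
gripper_width: 0.003
```

```bash
python3 pic.py i 0 0 480 100 0 480
python3 - <<'E'
from h import *
c=optics.capture('side');cv2.imwrite('pics/j.png',cv2.resize(c['pixels'][150:320,200:450,::-1],None,fx=3,fy=3,interpolation=cv2.INTER_CUBIC))
print(proj(c,[[.4897,.1523,.068]]),sense()['ft_force'],sense()['time'])
E
```

```text
[[259.58107546 219.98338977]] [-0.28361315  0.02279149  0.20385125] 46.1
```

View pics/j.png

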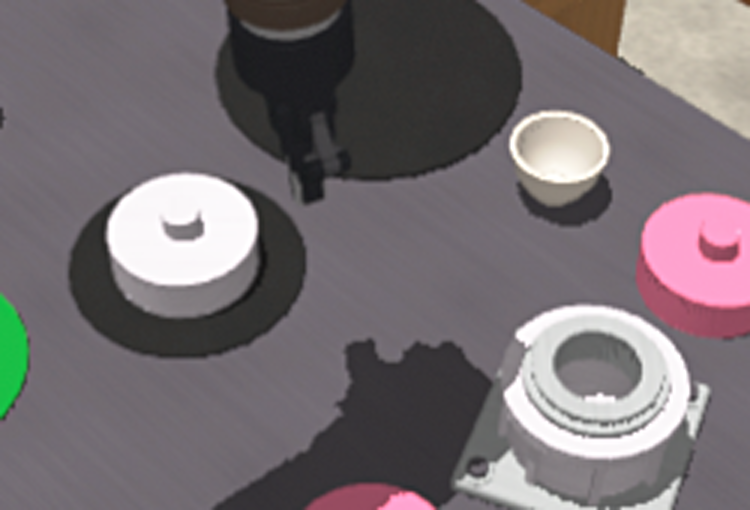

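View pics/i.png

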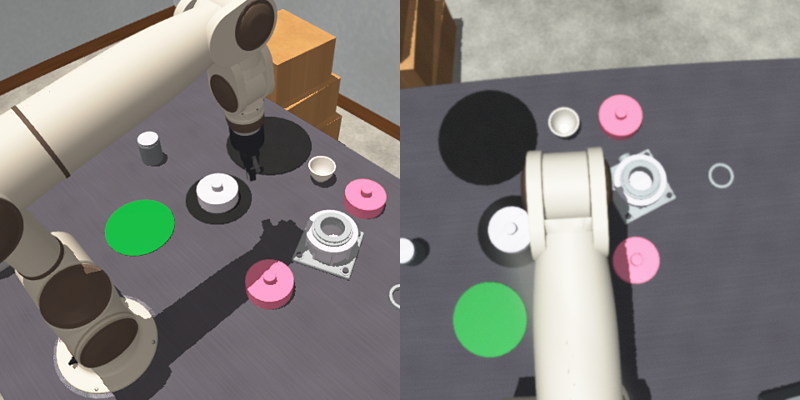

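The cover's hub at side (261,221) is within 2 px of where it was set, and upright at the mat's centre. The cup sits level in the housing at side (399,275), the bystanders look unmoved, and the arm is clear. I hand the job in.

```bash
python3 -c "
from rig import env,sense
print(env.job_done(), sense()['time'])"
```

```text
the job is handed in; nothing more can be done
the job is handed in; nothing more can be done
```

I set the dust cover down on the small black mat and pressed the bearing cup down on alternate sides until all four stood firm. I handed the job in at about 46 s; no verdict is reported.

- **Cover:** my last picture shows it upright near the mat's centre, with its hub within 2 px of where it was set down.
- **Cup:** it went down about 17 mm in six rounds on four sides. On the last round every side held between 15 N and 21 N at end-of-press readings, well under the 35 N limit, and the heights repeated within 0.6 mm.
- **Bystanders:** tea bowl, grease tin and spare race look unmoved in the pictures. I did not measure their positions.

**Doubts:**
- The tool drifted to lean about 0.06 rad (3.4 degrees) during pressing, so I shifted the press points to allow for it.
- Sides A and B read about 1.1 mm apart in height at the end, which if real could exceed the 0.7 degree limit. I put it down to arm flex, because both stood firm and repeated. The pictures show the flange as level as I can tell, but they are too coarse to prove it within that limit.

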